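# Fit the vial carousel on the sampler's drive spindle and set it to its start mark

### The job

Put the vial carousel back on the sampler: lower it squarely over the tall spindle rod and turn it gently, without forcing it, until it drops over the drive pin and is fully home on the shoulder. Then, with the pin driving the spindle round, turn the carousel until its tab lines up with the pointer post, let go, and leave everything else on the bench where it is.

Things in the scene. Friction and masses are not known exactly. Their poses are not given: they have to be found in the camera images.
- drive: Drive unit of the vial sampler, fixed: a low white box 158 x 136 mm, 45 mm high, dark display and three keys on its front. A vertical steel spindle rises from its top. Origin: on the spindle axis, at bench height. Its x axis points to its back, so keys and pointer are on its -x side; z is up.
- shoulder (a point): Centre of the seat at the foot of the spindle, 53 mm above the bench: a flat black rubber washer, 42 mm across, on a steel shoulder. The carousel's hub foot rests here when it is home. The washer is sprung: pressed down it gives at most 2 mm, about 4 N for each millimetre, and is hard below that.
- pin (a point): Middle of the drive pin, a rigid cross pin 5 mm thick and 32 mm long through the spindle; its top is 6 mm above the shoulder. The pin lies level at whatever angle the motor last stopped: this angle is NOT given (the axes here are those of the drive unit). The spindle with pin and rod can be turned against about 0.2 N m of friction and stays where it is left.
- rod_top (a point): Tip of the spindle's vertical rod, 12 mm in diameter, 115 mm above the shoulder (168 mm above the bench). The last 9 mm taper to 5 mm.
- pointer (a point): Top of the pointer, a fixed steel post 8 mm thick and 24 mm high standing on the front edge of the box, 70 mm from the spindle axis on the drive unit's -x side. The carousel's tab sweeps past it with 5 mm to spare.
- carousel: Vial carousel: a grey disc 108 mm across with eight open pockets, 44 mm high, round an aluminium hub 100 mm high; 0.25 to 0.45 kg. Below the grip the hub is 25 mm thick. The 14 mm bore through it leaves 1 mm all round the rod; its mouth below widens to 19 mm. Origin: centre of the underside, on which it stands; z up along the bore.
- grip (a point): Centre of the carousel's knurled round grip: 30 mm in diameter, 28 mm high, round the top of the hub; 86 mm above the hub foot and 14 mm below the hub's top. When the carousel is home the rod sticks out 15 mm above the hub.
- hub_foot (a point): Centre of the carousel's underside. Dog teeth 8 mm high surround the bore here, with two crossed slots 8 mm wide between them, along the carousel's x and y, open below. The drive pin must enter one of them (any of the four ways round); else the teeth ride on the pin, 6 mm too high.
- tab (a point): Top of the carousel's only index tab, a tongue 8 mm wide and 4 mm thick that stands upright, 40 mm high, just outside the disc's rim on the carousel's own -x side, reaching 65 mm from the axis; this point is 63 mm from the axis and 40 mm above the hub foot.
- vial_a: Bystander: amber glass vial with black cap, 22 mm in diameter, 70 mm high, standing; origin under its centre.
- vial_b: Bystander: the other amber vial, the same kind.
- beaker: Bystander: empty glass beaker, 64 mm in diameter, 82 mm high; origin under its centre.
- timer: Bystander: white square bench timer, 58 x 58 x 18 mm; origin under its centre.
- tweezers: Bystander: steel tweezers lying flat, 110 x 10 x 8 mm, long side along their x; origin under the centre.
- marker: Bystander: black marker pen lying, 126 x 14 x 14 mm, long side along its x; origin under its centre.
- tape: Bystander: roll of paper tape lying flat, 68 mm in diameter, 19 mm high; origin under its centre.

How it is judged:
On the way, in this order (a step that is already met when the one before it is completed fails the run):
1. the carousel is threaded on the rod, at least 30 mm down from the rod's tip (z of hub_foot in the frame of drive below 0.138 m and horizontal distance between hub_foot and shoulder below 0.004 m), for 0.1 s.
2. the carousel has dropped over the drive pin: its foot is within 2.5 mm of the shoulder, upright (z of hub_foot in the frame of drive below 0.0555 m and horizontal distance between hub_foot and shoulder below 0.003 m and angle between hub_foot's own z axis and vertical below 0.04 rad), for 0.2 s.
At the end, for the whole second after the job is handed in: The carousel sits on the spindle with its hub foot within 2.5 mm of the shoulder and 3 mm of the axis, upright within 0.04 rad, at rest; its tab points at the pointer, the tab's point no more than 7 mm to either side of the line from the spindle axis to the pointer (all of step 2 and x of tab in the frame of drive below 0 m and y of tab in the frame of drive between -0.007 and 0.007 m and linear speed of carousel below 0.02 m/s); the robot touches nothing.
It fails at once if the carousel is forced, dropped or jammed: more than 40 N of contact in all between it and the drive unit or spindle (contact force between carousel and drive above 40 N).
It fails at once if a bystander is moved more than 25 mm (distance of any of vial_a, vial_b, beaker, timer, tweezers, marker, tape from where it was at the start of the episode above 0.025 m).
It also fails if it takes over 67 s, if anything falls off the work surface, if the arm or the gripper's body presses on something with over 40 N, if the wrist force passes 120 N, or if a joint passes its speed limit or range.

### The arm

A 7-joint arm with a two-finger parallel gripper is mounted at the origin on a cart in front of the work surface, level with it; the furniture and walls round the work are solid. World frame = base frame: x ahead of the robot, y to its left, z up, the work surface at z = 0. Lengths are in m, angles in rad, forces in N, time in s.
With the tool pointing down it reaches from about 0.425 to 0.925 m from the base axis. Payload 6.8 kg.
Tool frame: the origin (TCP) lies at the very end of the fingers, on their centre line; the grasp point (between the pads) lies 19 mm behind it; z points along the fingers, x is the direction in which the jaws open and shut, and the axes are right-handed (so a half turn about z gives the same grasp; the last joint's range is limited). The gripper opens to 85 mm and grips with 20 to 120 N. Pads are 22 mm wide; open, the fingers measure 114 mm over their backs; the gripper's body (76 mm by 85 mm) begins 54 mm behind the grasp point. The pads swing forward as they close: fully open they stand 13 mm farther back than shut.
Start: joints at [1.241, 0.477, 0.022, 1.555, -0.011, 1.109, -0.083], TCP at [0.148, -0.658, 0.231] pointing down, gripper open.
Joint ranges: [-2.96, 2.96], [-0.34, 2.1], [-1.41, 1.46], [0.24, 2.44], [-1.37, 4.51], [0.17, 1.92], [-2.96, 2.96]. Speed limits (rad/s): [2.39, 2.39, 3.14, 3.14, 3.14, 3.14, 3.14].

### API

Orientations are given as a rotation vector (axis times angle).
In Python, from bench import get_obs, imaging, hand_in gives the robot as it stands.
- The arm moves only by the tool send_rows, never from a script. Its argument "motion" is a list of rows, each an object with "dp": the shift along the world's x, y, z in m, a list of three; "rot": the turn, a rotation vector about the world's x, y, z in rad, a list of three; "grip": the finger opening in m, from 0 to 0.0854. In form: [{"dp": [dx, dy, dz], "rot": [ax, ay, az], "grip": grip}, ...]. A call has 1 to 20 rows; each row shifts and turns the pose as measured when the row begins; what a row does not reach is not made up. A row lasts 1/8 s, in which the tool goes at most 62.5 mm and 10.7 degrees, less where a joint would pass 70% of its speed; a pose out of reach is approached as far as the arm can. A call is refused whole if a number of a shift passes 0.0625 or a number of a turn 0.188, either way. A call with a gripper value outside its range is refused whole. The fingers move at their own pace and stop on an object; "grip_force" is the grip in N (left out, the last holds). Time passes only in rows, so rows that do not move let the fingers close. It gives the time, the measured TCP pose, the force and the opening at its end, in the units of the state.
- get_obs(): the state, without advancing time (a new reading comes with each control period).
- imaging.grab_frame(name): name is "side" or "top"; returns a dict with "img" (480x640x3 uint8, red, green, blue), "fx", "fy", "cx", "cy" (pixels), "R" (3x3) and "t" (3): a world point X has camera coordinates R X + t. Camera axes: x right, y down, z forward; pixel columns grow to the right and rows downward; lengths in m; the calibration is good to about 2 mm. A picture is of the moment at which its call begins. There is no depth.
- hand_in(): hands the job in, once; it reports no verdict.
The state is a dict: "clock": time; "joints": joint angles; "qvel": joint speeds; "tau": joint torques, N m; "tcp_pos": TCP position; "orientation": TCP orientation; "contact_force": force on the tool from outside, world axes, zero at the start; "moment": the same for the moment, N m; "grip_width": finger opening in m.
Only numpy, scipy, OpenCV 4.12 (cv2) and the standard library are available. Lean on these libraries where they do the work, as an engineer would, in place of code of your own. Each camera call takes 0.05 s, during which the arm holds its last target. There are 200 camera calls.

## Working session

There is one attempt and no reset: what is moved stays moved. The work goes in short steps, Python scripts to look and compute and a tool call to move; the robot and the scene stay as the last step left them, time stands still between calls to the robot, and variables do not carry over. Pictures are saved under pics/ and viewed, about 8 in all and at most 12, crops included, and the job is handed in when it is done.

Besides the shell and the picture viewer there is one more tool, called after "Emit:" as name(argument=value, ...) on one line, values as JSON. send_rows: Moves the arm, as the interface text tells. Its arguments: {"type":"object","properties":{"motion":{"type":"array","items":{"type":"object","properties":{"dp":{"type":"array","items":{"type":"number"}},"rot":{"type":"array","items":{"type":"number"}},"grip":{"type":"number"}}}},"grip_force":{"type":"number"}},"required":["motion"]}

```bash
mkdir -p pics; ls; cat > h.py <<'E'
import numpy as np,cv2
from bench import get_obs, imaging
def grab(n):
    f=imaging.grab_frame(n); f['R']=np.array(f['R']);f['t']=np.array(f['t']); return f
def save(f,p,crop=None,s=1):
    im=f['img'][:,:,::-1]
    if crop: x0,y0,x1,y1=crop; im=im[y0:y1,x0:x1]
    cv2.imwrite(p,cv2.resize(im,None,fx=s,fy=s,interpolation=cv2.INTER_CUBIC))
def ray(f,u,v):
    d=f['R'].T@np.array([(u-f['cx'])/f['fx'],(v-f['cy'])/f['fy'],1]); return -f['R'].T@f['t'],d/np.linalg.norm(d)
def onz(f,u,v,z):
    c,d=ray(f,u,v); return c+d*(z-c[2])/d[2]
def tri(a,pa,b,pb):
    c1,d1=ray(a,*pa);c2,d2=ray(b,*pb)
    s=np.linalg.lstsq(np.c_[d1,-d2],c2-c1,rcond=None)[0]
    p,q=c1+d1*s[0],c2+d2*s[1]; return (p+q)/2,np.linalg.norm(p-q)
def proj(f,X):
    c=f['R']@np.array(X)+f['t']; return np.array([f['fx']*c[0]/c[2]+f['cx'],f['fy']*c[1]/c[2]+f['cy']])
E
python3 - <<'E'
from h import *
for n in('side','top'):
    f=grab(n); save(f,f'pics/{n}0.png'); print(n,f['fx'],f['cx'],f['cy'],-f['R'].T@f['t'],f['R'].round(3).tolist())
print(get_obs())
E
```

```text
pics
side 460.01375911263904 326.6518883724839 240.84382567828268 [0.50354055 1.03277239 0.73732302] [[-1.0, -0.013, 0.025], [-0.028, 0.519, -0.854], [-0.001, -0.855, -0.519]]
top 506.83885678892057 315.1656747393062 242.1870924776004 [ 0.23602114 -0.01748583  1.46486662] [[0.054, -0.999, 0.004], [-0.976, -0.054, -0.209], [0.209, 0.007, -0.978]]
{'clock': 0.1, 'joints': array([ 1.24087196,  0.47773249,  0.02235391,  1.55629414, -0.01152982,
        1.1092647 , -0.08307555]), 'qvel': array([ 0.0017365 , -0.00253549,  0.00126341, -0.00172378, -0.00148848,
        0.00041357, -0.00149279]), 'tau': array([ 4.09084372e-03, -5.97763002e+01,  1.61363494e+00, -2.81953436e+01,
        1.28515330e-02,  5.07298711e-03, -2.91942752e-05]), 'tcp_pos': array([ 0.14839242, -0.6579806 ,  0.23043771]), 'orientation': array([-2.45298416e+00,  1.96131807e+00,  2.01344938e-03]), 'contact_force': array([-0.70499164,  1.04163112,  0.06897849]), 'moment': array([ 0.03640716, -0.01824153,  0.00730876]), 'grip_width': 0.0854035783081744}
```

View pics/side0.png

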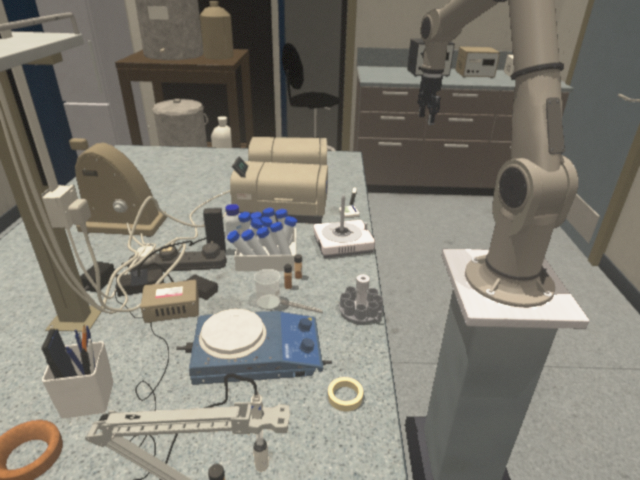

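View pics/top0.png

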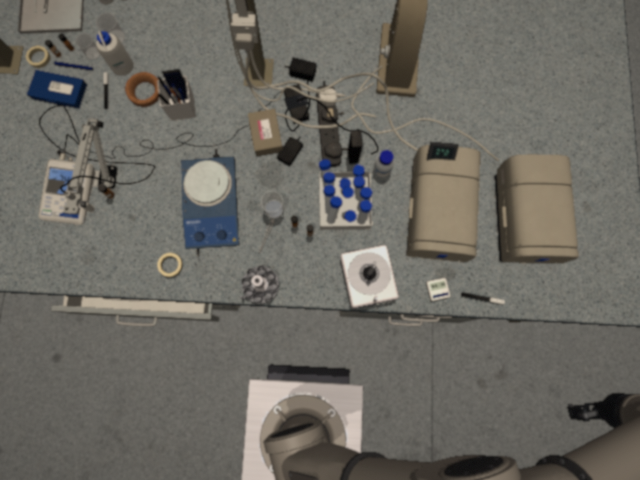

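The side view shows the carousel near (361,298) and the drive near (344,235). In the top view they are near (259,284) and (369,275). I'll zoom in on both.

```bash
python3 - <<'E'
from h import *
s=cv2.imread('pics/side0.png');t=cv2.imread('pics/top0.png')
def c(im,x,y): return cv2.resize(im[y-30:y+30,x-40:x+40],(400,300),interpolation=cv2.INTER_CUBIC)
cv2.imwrite('pics/z.png',np.vstack([np.hstack([c(s,361,298),c(s,344,225)]),np.hstack([c(t,260,284),c(t,369,274)])]))
S=grab('side');T=grab('top')
for n,a,b in(('grip top',(363,277),(258,281)),('rod top',(343,197),(369,273))): print(n,tri(S,a,T,b))
E
```

```text
grip top (array([0.41240656, 0.1416513 , 0.09851638]), np.float64(0.0016694557811144733))
rod top (array([ 0.44933698, -0.15274171,  0.16310217]), np.float64(0.018975679464447056))
```

View pics/z.png

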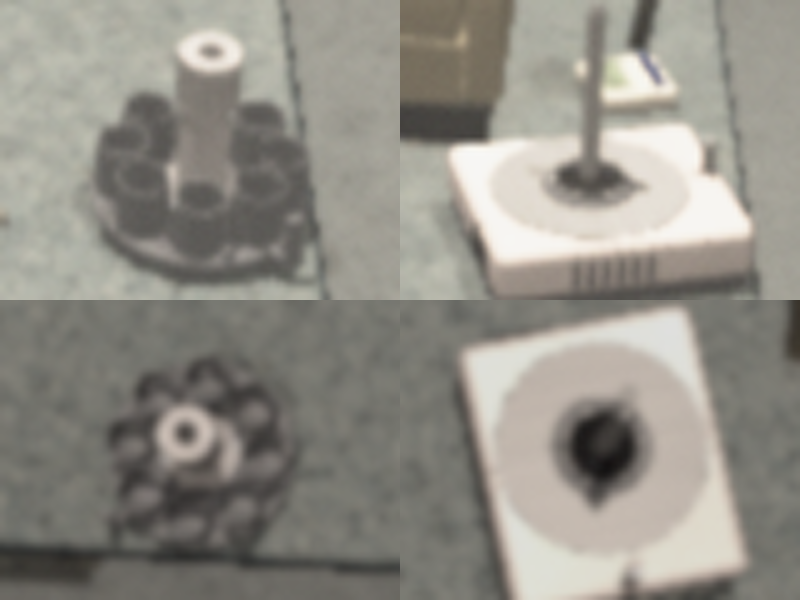

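Crops show the carousel's bore top at side (363,278) and top (256.6,280). Its tab is toward the robot on the +y side. The drive's pointer is toward the robot in the top view (~(374.5,300)), and the washer is dark at ~(369,273). Next I'll measure properly.

```bash
python3 - <<'E'
from h import *
S=grab('side');T=grab('top')
def quad(f,x0,y0,x1,y1,th):
    g=cv2.GaussianBlur(f['img'],(3,3),0)[y0:y1,x0:x1].min(2)
    m=(g>th).astype(np.uint8); n,l,st,ce=cv2.connectedComponentsWithStats(m); i=1+np.argmax(st[1:,4])
    m=(l==i).astype(np.uint8); c=cv2.convexHull(max(cv2.findContours(m,0,1)[0],key=cv2.contourArea))+[x0,y0]
    return c
c=quad(T,330,235,405,315,130); r=cv2.minAreaRect(c.astype(np.float32)); q=cv2.approxPolyDP(c,4,True)[:,0]
print(r,q.tolist())
P=np.array([onz(T,*p,0.045)[:2] for p in c[:,0]]).astype(np.float32); print('world rect',cv2.minAreaRect(P))
print('poly',[onz(T,*p,0.045)[:2].round(4).tolist() for p in q])
# side hub top & rod top
print('bore',tri(S,(362.9,277.7),T,(256.6,280.1)))
for v in (276,277,278): print(onz(S,363,v,.1)[:2])
print('bore T',onz(T,256.6,280.1,.1)[:2])
print('rodtop S',onz(S,343,196.5,.168)[:2]); b=onz(T,369,273,.045);print('disc T',b[:2])
print('rod base/top proj in T',proj(T,[*b[:2],.053]),proj(T,[*b[:2],.168]),'S',proj(S,[*b[:2],.168]),proj(S,[*b[:2],.053]))
def up(f,x,y,w,h,s): 
    a=cv2.resize(f['img'][y-h:y+h,x-w:x+w,::-1],(400,300),interpolation=cv2.INTER_CUBIC).astype(float); 
    lo,hi=np.percentile(a,1),np.percentile(a,97); return np.clip((a-lo)/(hi-lo)*255,0,255)**1.0
def gam(a): return 255*(a/255)**.6
cv2.imwrite('pics/z2.png',gam(np.vstack([np.hstack([up(S,362,302,32,24,1),up(S,343,228,20,15,1)]),np.hstack([up(T,259,286,32,24,1),up(T,371,280,32,24,1)])])))
E
```

```text
((369.3140869140625, 275.15008544921875), (56.04964065551758, 47.99021911621094), 77.6609115600586) [[385, 245], [398, 296], [353, 306], [341, 254]]
world rect ((0.45303231477737427, -0.164852574467659), (0.1572200208902359, 0.13688446581363678), 14.6212158203125)
poly [[0.5417, -0.2068], [0.3977, -0.2469], [0.3629, -0.122], [0.5086, -0.0821]]
bore (array([0.41371727, 0.14564206, 0.09952131]), np.float64(5.6657295750624765e-05))
[0.41320057 0.13938165]
[0.41342107 0.14345289]
[0.41364017 0.14749832]
bore T [0.41362687 0.14558948]
rodtop S [ 0.45883426 -0.1502032 ]
disc T [ 0.45828784 -0.16362742]
rod base/top proj in T [369.30663658 272.57555639] [374.1181856  265.91545316] S [343.11110851 194.46119059] [341.44643798 229.2755402 ][ WARN:0@6.311] global loadsave.cpp:1063 imwrite_ Unsupported depth image for selected encoder is fallbacked to CV_8U.
```

View pics/z2.png

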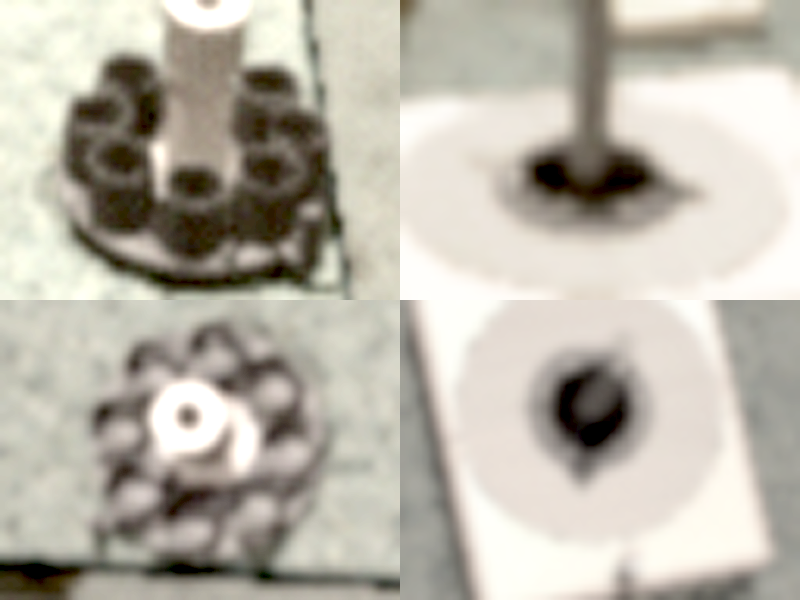

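```bash
python3 - <<'E'
from h import *
S=grab('side');T=grab('top')
c=np.array([.4137,.1456])
for n,f,p in(('tabT',T,(242.5,295)),('tabS',S,(380.3,311))):
    X=onz(f,*p,.04)[:2]; d=X-c; print(n,X,np.hypot(*d),np.degrees(np.arctan2(d[1],d[0])))
print('tab tri',tri(S,(380.3,311),T,(242.5,295)))
a=np.array([.4583,-.1636])
print('dark T',onz(T,367.8,283.2,.045)[:2]-a,'S',onz(S,352,232,.045)[:2]-a)
X=onz(T,374.5,300,.057)[:2]-a; print('pointer',X,np.hypot(*X),np.degrees(np.arctan2(X[1],X[0])))
for n,p in dict(timer=(439,289),vial_a=(295,222),beaker=(273,208),tape=(170,265)).items(): print(n,onz(T,*p,0.02)[:2].round(3))
# rod side profile
g=S['img'].astype(int).sum(2)
for v in range(190,206): print(v,g[v,336:352].tolist())
E
```

```text
tabT [0.3772435  0.18901749] 0.0566935226203267 130.01927756725522
tabS [0.37162723 0.19422025] 0.06429655527187746 130.87076032961903
tab tri (array([0.37428357, 0.19005855, 0.03732726]), np.float64(0.006565914762779672))
dark T [-0.02919464  0.00242478] S [-0.03204257  0.00065458]
pointer [-0.07664492 -0.01644414] 0.07838911108815382 -167.89078830158255
timer [ 0.427 -0.368]
vial_a [0.602 0.056]
beaker [0.641 0.124]
tape [0.454 0.408]
190 [518, 517, 514, 505, 496, 492, 490, 490, 491, 501, 508, 514, 511, 508, 512, 523]
191 [518, 527, 516, 511, 511, 503, 498, 493, 494, 495, 506, 512, 507, 509, 512, 524]
192 [520, 527, 522, 523, 525, 517, 508, 498, 492, 500, 514, 520, 520, 515, 508, 492]
193 [523, 522, 527, 525, 523, 520, 515, 510, 509, 511, 523, 529, 530, 525, 516, 455]
194 [518, 520, 518, 523, 522, 519, 519, 522, 516, 517, 527, 530, 532, 528, 512, 422]
195 [518, 513, 513, 512, 514, 510, 502, 501, 497, 511, 519, 521, 516, 516, 491, 380]
196 [517, 519, 516, 511, 516, 494, 470, 449, 445, 484, 518, 515, 508, 504, 468, 346]
197 [515, 522, 518, 513, 507, 472, 434, 403, 406, 457, 498, 513, 507, 493, 433, 315]
198 [522, 520, 518, 521, 501, 443, 389, 366, 380, 435, 486, 506, 506, 488, 406, 286]
199 [521, 525, 517, 516, 494, 436, 370, 348, 370, 441, 489, 505, 504, 473, 370, 257]
200 [513, 516, 517, 510, 492, 423, 354, 339, 374, 456, 490, 507, 500, 463, 341, 235]
201 [502, 497, 494, 499, 484, 416, 352, 342, 379, 466, 504, 510, 494, 438, 311, 219]
202 [507, 498, 498, 503, 482, 411, 357, 342, 378, 468, 509, 508, 489, 404, 283, 202]
203 [513, 516, 511, 511, 485, 416, 361, 347, 383, 468, 501, 502, 482, 391, 262, 198]
204 [517, 518, 516, 509, 481, 410, 361, 352, 394, 480, 497, 501, 491, 424, 336, 283]
205 [509, 509, 514, 510, 479, 406, 361, 357, 411, 493, 531, 541, 549, 553, 511, 437]
```

Carousel axis is at (0.4137, 0.1456) with yaw about -49.5°. The drive axis is at (0.458, -0.163), yaw about 15°. Heights agree with the text. Now I'll move above the carousel.

Emit:
send_rows(motion=[{"dp": [0.038, 0.032, 0.004], "rot": [0, 0, 0.043], "grip": 0.085}, {"dp": [0.038, 0.032, 0.004], "rot": [0, 0, 0.043], "grip": 0.085}, {"dp": [0.038, 0.032, 0.004], "rot": [0, 0, 0.043], "grip": 0.085}, {"dp": [0.038, 0.032, 0.004], "rot": [0, 0, 0.043], "grip": 0.085}, {"dp": [0.038, 0.032, 0.004], "rot": [0, 0, 0.043], "grip": 0.085}, {"dp": [0.038, 0.032, 0.004], "rot": [0, 0, 0.043], "grip": 0.085}, {"dp": [0.038, 0.032, 0.004], "rot": [0, 0, 0.043], "grip": 0.085}, {"dp": [0.038, 0.032, 0.004], "rot": [0, 0, 0.043], "grip": 0.085}, {"dp": [0.005, 0.045, 0], "rot": [0, 0, 0.043], "grip": 0.085}, {"dp": [0.005, 0.045, 0], "rot": [0, 0, 0.043], "grip": 0.085}, {"dp": [0.005, 0.045, 0], "rot": [0, 0, 0.043], "grip": 0.085}, {"dp": [0.005, 0.045, 0], "rot": [0, 0, 0.043], "grip": 0.085}, {"dp": [0.005, 0.045, 0], "rot": [0, 0, 0.043], "grip": 0.085}, {"dp": [0.005, 0.045, 0], "rot": [0, 0, 0.043], "grip": 0.085}, {"dp": [-0.011, 0.046, 0], "rot": [0, 0, 0.043], "grip": 0.085}, {"dp": [-0.011, 0.046, 0], "rot": [0, 0, 0.043], "grip": 0.085}, {"dp": [-0.011, 0.046, 0], "rot": [0, 0, 0.043], "grip": 0.085}, {"dp": [-0.011, 0.046, 0], "rot": [0, 0, 0.043], "grip": 0.085}])

```text
clock: 2.65
tcp_pos: [0.4445, 0.072, 0.2669]
orientation: [3.019, -0.864, 0.015]
contact_force: [0.5, 0.7, 0.7]
grip_width: 0.0853
```

Emit:
send_rows(motion=[{"dp": [-0.01, 0.025, -0.02], "rot": [0, 0, 0], "grip": 0.085}, {"dp": [-0.01, 0.025, -0.03], "rot": [0, 0, 0], "grip": 0.085}, {"dp": [-0.007, 0.02, -0.02], "rot": [0, 0, 0], "grip": 0.085}, {"dp": [0, 0, 0], "rot": [0, 0, 0], "grip": 0.085}])

```text
clock: 3.15
tcp_pos: [0.4162, 0.1481, 0.197]
orientation: [-3.022, 0.853, -0.022]
contact_force: [0.4, -0.3, 0.7]
grip_width: 0.0848
```

```bash
cat >> h.py <<'E'
from scipy.spatial.transform import Rotation as Ro
def st():
    o=get_obs(); R=Ro.from_rotvec(o['orientation']); z=R.as_matrix()[:,2]
    print('t',o['clock'],'tcp',o['tcp_pos'].round(4),'yaw',round(float(np.degrees(np.arctan2(R.as_matrix()[1,0],R.as_matrix()[0,0]))),2),'upfix rot',np.cross(z,[0,0,-1]).round(4),'F',o['contact_force'].round(1),'M',o['moment'].round(2),'w',round(o['grip_width'],4),'j7',round(o['joints'][6],2)); return o
E
python3 -c "
from h import *
st();S=grab('side');T=grab('top');save(S,'pics/a.png',(300,210,420,340),4);save(T,'pics/b.png')"
```

```text
t 3.15 tcp [0.4162 0.1481 0.197 ] yaw -31.52 upfix rot [0.0023 0.0142 0.    ] F [ 0.4 -0.3  0.7] M [-0.01 -0.04  0.03] w 0.0848 j7 -1.18
```

Emit:
send_rows(motion=[{"dp": [-0.0025, -0.0025, -0.025], "rot": [0.002, 0.014, 0], "grip": 0.085}, {"dp": [0, 0, -0.035], "rot": [0, 0, 0], "grip": 0.085}, {"dp": [0, 0, -0.035], "rot": [0, 0, 0], "grip": 0.085}, {"dp": [0, 0, -0.015], "rot": [0, 0, 0], "grip": 0.085}, {"dp": [0, 0, 0], "rot": [0, 0, 0], "grip": 0.085}])

```text
clock: 3.88
tcp_pos: [0.4226, 0.14, 0.0907]
orientation: [-3.014, 0.873, -0.021]
contact_force: [-0.0, -0.4, -0.5]
grip_width: 0.085
```

```bash
python3 -c "
from h import *
st();S=grab('side');T=grab('top');save(S,'pics/a.png',(320,210,420,330),5);save(T,'pics/b.png',(210,230,310,330),5)
a=cv2.imread('pics/a.png');b=cv2.imread('pics/b.png');cv2.imwrite('pics/ab.png',cv2.resize(np.hstack([a[:500],b]),(800,400)))"
```

```text
t 3.875 tcp [0.4226 0.14   0.0907] yaw -32.31 upfix rot [0.0001 0.0141 0.    ] F [-0.  -0.4 -0.5] M [0.02 0.04 0.07] w 0.085 j7 -1.34
```

View pics/ab.png

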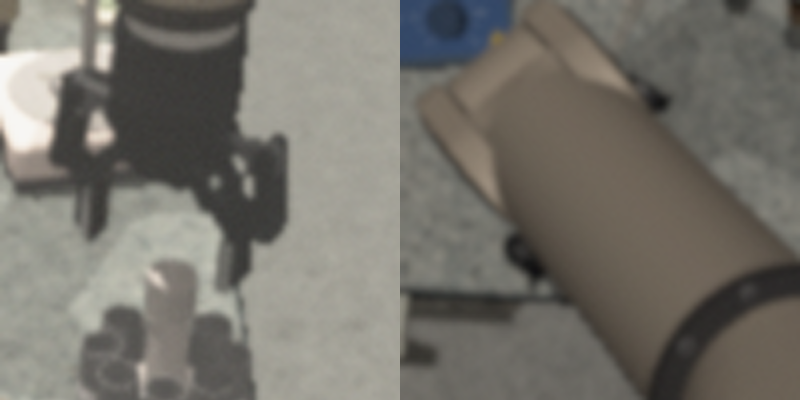

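The gripper straddles the grip, but the TCP has drifted to (0.4226, 0.140). I'll check the joints.

```bash
python3 -c "
from h import *
print(st()['joints'].round(3))"
```

```text
t 3.975 tcp [0.4232 0.1406 0.0917] yaw -32.29 upfix rot [-0.0006  0.016   0.    ] F [-0.4 -0.1  0.2] M [-0.01  0.01 -0.  ] w 0.085 j7 -1.34
[ 0.023  0.358 -0.568  2.188  0.325  0.66  -1.336]
```

Emit:
send_rows(motion=[{"dp": [-0.009, 0.0055, 0], "rot": [0, 0.014, 0.01], "grip": 0.085}, {"dp": [0, 0, 0], "rot": [0, 0, 0], "grip": 0.085}])

```text
clock: 4.22
tcp_pos: [0.4149, 0.147, 0.0936]
orientation: [-3.02, 0.857, -0.006]
contact_force: [0.2, -0.4, 0.4]
grip_width: 0.0848
```

```bash
python3 -c "
from h import *
print(st()['joints'].round(3))"
```

```text
t 4.225 tcp [0.4149 0.147  0.0936] yaw -31.68 upfix rot [-0.0016  0.0046  0.    ] F [ 0.2 -0.4  0.4] M [ 0.01 -0.    0.01] w 0.0848 j7 -1.33
[ 0.019  0.353 -0.581  2.191  0.312  0.671 -1.333]
```

Emit:
send_rows(motion=[{"dp": [-0.001, -0.001, -0.013], "rot": [-0.001, 0.004, 0], "grip": 0.085}, {"dp": [0, 0, -0.012], "rot": [0, 0, 0], "grip": 0.085}, {"dp": [0, 0, 0], "rot": [0, 0, 0], "grip": 0.085}])

```text
clock: 4.6
tcp_pos: [0.414, 0.1459, 0.0672]
orientation: [-3.022, 0.857, -0.002]
contact_force: [0.3, -0.5, -0.4]
grip_width: 0.0849
```

```bash
python3 -c "
from h import *
print(st()['joints'].round(3))"
```

```text
t 4.6 tcp [0.414  0.1459 0.0672] yaw -31.68 upfix rot [-0.0005  0.0012  0.    ] F [ 0.3 -0.5 -0.4] M [ 0.   -0.01  0.01] w 0.0849 j7 -1.38
[-0.011  0.401 -0.551  2.208  0.362  0.617 -1.377]
```

Position is good. Closing the gripper.

Emit:
send_rows(motion=[{"dp": [0, 0, 0], "rot": [0, 0, 0], "grip": 0.05}, {"dp": [0, 0, 0], "rot": [0, 0, 0], "grip": 0.035}, {"dp": [0, 0, 0], "rot": [0, 0, 0], "grip": 0.02}, {"dp": [0, 0, 0], "rot": [0, 0, 0], "grip": 0.01}, {"dp": [0, 0, 0], "rot": [0, 0, 0], "grip": 0.01}, {"dp": [0, 0, 0], "rot": [0, 0, 0], "grip": 0.01}, {"dp": [0, 0, 0], "rot": [0, 0, 0], "grip": 0.01}], grip_force=60)

```text
clock: 5.48
tcp_pos: [0.414, 0.146, 0.0674]
orientation: [-3.022, 0.857, -0.001]
contact_force: [0.1, 0.5, -0.1]
grip_width: 0.0284
```

```bash
python3 -c "
from h import *
st()"
```

```text
t 5.475 tcp [0.414  0.146  0.0674] yaw -31.67 upfix rot [-0.0005  0.0011  0.    ] F [ 0.1  0.5 -0.1] M [ 0.08  0.11 -0.06] w 0.0284 j7 -1.38
```

Emit:
send_rows(motion=[{"dp": [0, 0, 0.01], "rot": [0, 0, 0], "grip": 0.01}, {"dp": [0.001, 0, 0.03], "rot": [0, 0, 0], "grip": 0.01}, {"dp": [0.002, 0, 0.04], "rot": [0, 0, 0], "grip": 0.01}, {"dp": [0.002, 0, 0.04], "rot": [0, 0, 0], "grip": 0.01}, {"dp": [0.002, 0, 0.04], "rot": [0, 0, 0], "grip": 0.01}, {"dp": [0.002, 0, 0.03], "rot": [0, 0, 0], "grip": 0.01}, {"dp": [0.003, -0.015, 0.01], "rot": [0, 0, 0], "grip": 0.01}, {"dp": [0.004, -0.03, 0], "rot": [0, 0, 0], "grip": 0.01}, {"dp": [0.004, -0.035, 0], "rot": [0, 0, 0], "grip": 0.01}, {"dp": [0.005, -0.035, 0], "rot": [0, 0, 0], "grip": 0.01}, {"dp": [0.005, -0.035, 0], "rot": [0, 0, 0], "grip": 0.01}, {"dp": [0.005, -0.03, 0], "rot": [0, 0, 0], "grip": 0.01}, {"dp": [0.005, -0.02, 0], "rot": [0, 0, 0], "grip": 0.01}, {"dp": [0, 0, 0], "rot": [0, 0, 0], "grip": 0.01}])

```text
clock: 7.22
tcp_pos: [0.4456, -0.0601, 0.2772]
orientation: [3.024, -0.847, -0.008]
contact_force: [0.2, 1.1, -4.4]
grip_width: 0.0283
```

```bash
python3 -c "
from h import *
print(st()['joints'])"
```

```text
t 7.225 tcp [ 0.4456 -0.0601  0.2772] yaw -31.29 upfix rot [ 0.0003 -0.0052  0.    ] F [ 0.2  1.1 -4.4] M [ 0.06 -0.01 -0.02] w 0.0283 j7 -0.59
[ 0.43402074  0.08626213 -0.46081863  1.98169682  0.04350553  1.08818559
 -0.59184206]
```

Emit:
send_rows(motion=[{"dp": [0.003, -0.02, 0], "rot": [0, 0, 0], "grip": 0.01}, {"dp": [0.003, -0.028, 0], "rot": [0, 0, 0], "grip": 0.01}, {"dp": [0.003, -0.026, 0], "rot": [0, 0, 0], "grip": 0.01}, {"dp": [0.003, -0.018, 0], "rot": [0, 0, 0], "grip": 0.01}, {"dp": [0, 0, 0], "rot": [0, 0, 0], "grip": 0.01}, {"dp": [0, 0, 0], "rot": [0, 0, 0], "grip": 0.01}])

```text
clock: 7.98
tcp_pos: [0.4562, -0.1467, 0.2776]
orientation: [-3.027, 0.832, 0.012]
contact_force: [0.5, -0.0, -3.5]
grip_width: 0.0286
```

```bash
python3 -c "
from h import *
print(st()['joints'].round(2));S=grab('side');save(S,'pics/c.png',(290,140,410,260),5)
T=grab('top');save(T,'pics/d.png')"
```

```text
t 7.975 tcp [ 0.4562 -0.1467  0.2776] yaw -30.75 upfix rot [-0.0038 -0.0071 -0.    ] F [ 0.5 -0.  -3.5] M [ 0.05  0.04 -0.  ] w 0.0286 j7 -0.41
[ 0.53  0.14 -0.38  1.92  0.05  1.1  -0.41]
```

View pics/c.png

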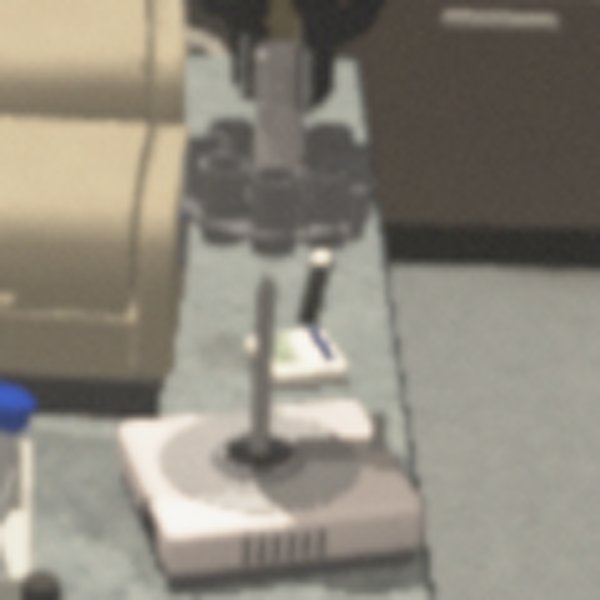

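The carousel is above the rod. The hub column is at u≈345 and the rod tip at about (343,196). I'll check side-camera bias with the held carousel.

```bash
python3 -c "
from h import *
o=st();S=grab('side');c=o['tcp_pos'];f=c[2]-.067
for dy,z,n in((.054,f,'disc front bottom'),(0,f+.072,'hub below grip'),(0,f+.05,'hub mid')): print(n,proj(S,[c[0],c[1]+dy,z]))
for x in(-.054,.054): print('edge',proj(S,[c[0]+x,c[1],f]))
for y in(-.158,-.1615,-.165): print(y,'tip',proj(S,[.4583,y,.168]),'washer',proj(S,[.4583,y,.055]))
g=S['img'].astype(int).sum(2)
print(g[184:196,342:348]); print(g[162,336:356],g[166,336:356]);print(g[205,336:350],g[212,336:350])
print(g[224:236,334:350])
"
```

```text
t 8.075 tcp [ 0.4562 -0.1468  0.2776] yaw -30.73 upfix rot [-0.0034 -0.007  -0.    ] F [-0.2 -0.2 -3.6] M [-0.03 -0.02  0.02] w 0.0284 j7 -0.41
disc front bottom [345.01294097 191.50363697]
hub below grip [345.81068154 158.75463826]
hub mid [345.436727   166.38674574]
edge [363.98185583 183.7757539 ]
edge [325.23906548 182.67781908]
-0.158 tip [343.14070289 195.3136696 ] washer [341.49674606 229.6319332 ]
-0.1615 tip [343.11962969 194.78265935] washer [341.48014856 229.04889712]
-0.165 tip [343.09865207 194.25405737] washer [341.46362313 228.46839273]
[[268 264 259 260 258 258]
 [300 286 282 269 265 271]
 [337 336 314 302 286 278]
 [315 316 303 294 275 267]
 [265 265 266 262 264 257]
 [260 255 260 258 247 253]
 [304 286 284 285 292 311]
 [404 389 385 387 394 421]
 [480 469 462 466 481 499]
 [499 496 499 504 512 525]
 [485 480 501 520 521 524]
 [443 422 452 497 525 522]]
[493 485 488 487 476 407 365 349 356 359 360 357 342 309 325 352 390 450
 485 509] [258 255 254 251 299 383 388 364 351 360 358 349 349 339 320 287 260 245
 242 250]
[507 512 513 504 457 373 323 324 387 488 528 541 55
[... 169 characters left out ...]
 392 521 568 585 587 590 591]
 [591 576 567 542 501 453 377 329 328 367 472 532 555 567 564 563]
 [567 528 478 438 384 356 331 324 319 313 359 403 445 476 470 460]
 [526 434 351 304 282 289 311 320 311 281 253 266 302 348 344 346]
 [484 361 255 223 221 249 301 313 301 266 223 209 225 239 263 293]
 [481 357 232 205 207 228 260 274 259 234 205 207 202 210 250 288]
 [449 352 268 222 208 213 219 215 217 196 191 196 205 231 278 301]
 [421 381 350 293 258 250 215 201 197 194 206 226 245 281 312 310]
 [438 413 394 364 350 340 271 228 234 231 262 299 316 319 321 324]
 [484 438 423 411 395 379 322 287 282 280 299 323 330 329 324 343]
 [533 495 463 443 409 411 401 348 325 319 329 325 326 345 360 378]]
```

Emit:
send_rows(motion=[{"dp": [0.0026, -0.013, 0], "rot": [-0.003, -0.007, 0], "grip": 0.01}, {"dp": [0, 0, -0.01], "rot": [0, 0, 0], "grip": 0.01}, {"dp": [0, 0, -0.01], "rot": [0, 0, 0], "grip": 0.01}, {"dp": [0, 0, -0.008], "rot": [0, 0, 0], "grip": 0.01}, {"dp": [0, 0, 0], "rot": [0, 0, 0], "grip": 0.01}])

```text
clock: 8.75
tcp_pos: [0.4585, -0.16, 0.2469]
orientation: [-3.029, 0.831, 0.002]
contact_force: [0.6, 0.3, -3.8]
grip_width: 0.0286
```

```bash
python3 -c "
from h import *
st()"
```

```text
t 8.75 tcp [ 0.4585 -0.16    0.2469] yaw -30.68 upfix rot [-0.0007 -0.0009 -0.    ] F [ 0.6  0.3 -3.8] M [-0.03  0.01 -0.  ] w 0.0286 j7 -0.4
```

Emit:
send_rows(motion=[{"dp": [0, 0, -0.004], "rot": [-0.0007, -0.0009, 0], "grip": 0.01}, {"dp": [0, 0, -0.004], "rot": [0, 0, 0], "grip": 0.01}, {"dp": [0, 0, -0.003], "rot": [0, 0, 0], "grip": 0.01}, {"dp": [0, 0, -0.002], "rot": [0, 0, 0], "grip": 0.01}, {"dp": [0, 0, -0.002], "rot": [0, 0, 0], "grip": 0.01}])

```text
clock: 9.38
tcp_pos: [0.459, -0.1599, 0.2315]
orientation: [3.03, -0.831, 0.002]
contact_force: [0.6, 0.3, -3.2]
grip_width: 0.0285
```

```bash
python3 -c "
from h import *
st()"
```

```text
t 9.375 tcp [ 0.459  -0.1599  0.2315] yaw -30.66 upfix rot [0.0004 0.0013 0.    ] F [ 0.6  0.3 -3.2] M [ 0.    0.01 -0.03] w 0.0285 j7 -0.41
```

Emit:
send_rows(motion=[{"dp": [0, 0, -0.002], "rot": [0, 0, 0], "grip": 0.01}, {"dp": [0, 0, -0.002], "rot": [0, 0, 0], "grip": 0.01}, {"dp": [0, 0, -0.002], "rot": [0, 0, 0], "grip": 0.01}])

```text
clock: 9.75
tcp_pos: [0.4592, -0.1602, 0.2254]
orientation: [3.029, -0.831, 0.003]
contact_force: [-0.2, -1.3, -3.3]
grip_width: 0.0284
```

```bash
python3 -c "
from h import *
st()
S=grab('side');save(S,'pics/e.png',(290,140,410,260),5)"
```

```text
t 9.75 tcp [ 0.4592 -0.1602  0.2254] yaw -30.66 upfix rot [0.0009 0.0019 0.    ] F [-0.2 -1.3 -3.3] M [-0.25  0.07 -0.01] w 0.0284 j7 -0.41
```

View pics/e.png

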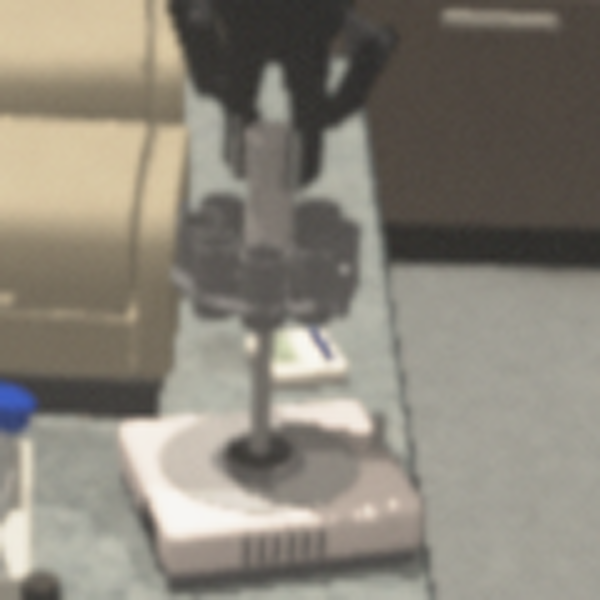

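Rod is in the mouth; a slight force toward -y means the axis lies further -y, so I'll follow it.

Emit:
send_rows(motion=[{"dp": [0, -0.0025, 0], "rot": [0.001, 0.002, 0], "grip": 0.01}, {"dp": [0, 0, 0], "rot": [0, 0, 0], "grip": 0.01}, {"dp": [0, 0, -0.002], "rot": [0, 0, 0], "grip": 0.01}, {"dp": [0, 0, -0.002], "rot": [0, 0, 0], "grip": 0.01}])

```text
clock: 10.3
tcp_pos: [0.4591, -0.1627, 0.2209]
orientation: [-3.029, 0.831, 0.001]
contact_force: [0.6, 0.2, -4.5]
grip_width: 0.0284
```

```bash
python3 -c "
from h import *
st()"
```

```text
t 10.3 tcp [ 0.4591 -0.1627  0.2209] yaw -30.68 upfix rot [-0.0006 -0.0004 -0.    ] F [ 0.6  0.2 -4.5] M [ 0.04 -0.    0.  ] w 0.0284 j7 -0.41
```

Emit:
send_rows(motion=[{"dp": [0, 0, -0.003], "rot": [0, 0, 0], "grip": 0.01}, {"dp": [0, 0, -0.003], "rot": [0, 0, 0], "grip": 0.01}, {"dp": [0, 0, -0.003], "rot": [0, 0, 0], "grip": 0.01}])

```text
clock: 10.68
tcp_pos: [0.4591, -0.1626, 0.2112]
orientation: [-3.029, 0.831, 0.001]
contact_force: [-0.1, 0.0, -2.9]
grip_width: 0.0285
```

```bash
python3 -c "
from h import *
st()"
```

```text
t 10.675 tcp [ 0.4591 -0.1626  0.2112] yaw -30.66 upfix rot [-0.0007 -0.0006 -0.    ] F [-0.1  0.  -2.9] M [-0.01  0.05  0.07] w 0.0285 j7 -0.41
```

Emit:
send_rows(motion=[{"dp": [0, 0, -0.005], "rot": [0, 0, 0], "grip": 0.01}, {"dp": [0, 0, -0.005], "rot": [0, 0, 0], "grip": 0.01}, {"dp": [0, 0, -0.005], "rot": [0, 0, 0], "grip": 0.01}, {"dp": [0, 0, -0.005], "rot": [0, 0, 0], "grip": 0.01}, {"dp": [0, 0, -0.005], "rot": [0, 0, 0], "grip": 0.01}])

```text
clock: 11.3
tcp_pos: [0.4591, -0.1626, 0.1844]
orientation: [-3.029, 0.831, 0.001]
contact_force: [0.4, -0.0, -3.7]
grip_width: 0.0288
```

```bash
python3 -c "
from h import *
st()"
```

```text
t 11.3 tcp [ 0.4591 -0.1626  0.1844] yaw -30.67 upfix rot [-0.0008 -0.0007 -0.    ] F [ 0.4 -0.  -3.7] M [-0.01 -0.03 -0.04] w 0.0288 j7 -0.43
```

Emit:
send_rows(motion=[{"dp": [0, 0, -0.005], "rot": [0, 0, 0], "grip": 0.01}, {"dp": [0, 0, -0.005], "rot": [0, 0, 0], "grip": 0.01}, {"dp": [0, 0, -0.005], "rot": [0, 0, 0], "grip": 0.01}, {"dp": [0, 0, -0.005], "rot": [0, 0, 0], "grip": 0.01}, {"dp": [0, 0, -0.005], "rot": [0, 0, 0], "grip": 0.01}, {"dp": [0, 0, -0.005], "rot": [0, 0, 0], "grip": 0.01}])

```text
clock: 12.05
tcp_pos: [0.4592, -0.1626, 0.1523]
orientation: [-3.029, 0.831, 0.001]
contact_force: [-0.1, 0.1, -3.8]
grip_width: 0.0284
```

```bash
python3 -c "
from h import *
st()"
```

```text
t 12.05 tcp [ 0.4592 -0.1626  0.1523] yaw -30.66 upfix rot [-0.0008 -0.0005 -0.    ] F [-0.1  0.1 -3.8] M [-0.03  0.03 -0.01] w 0.0284 j7 -0.46
```

Emit:
send_rows(motion=[{"dp": [0, 0, -0.005], "rot": [0, 0, 0], "grip": 0.01}, {"dp": [0, 0, -0.005], "rot": [0, 0, 0], "grip": 0.01}, {"dp": [0, 0, -0.005], "rot": [0, 0, 0], "grip": 0.01}, {"dp": [0, 0, -0.005], "rot": [0, 0, 0], "grip": 0.01}, {"dp": [0, 0, -0.002], "rot": [0, 0, 0], "grip": 0.01}, {"dp": [0, 0, -0.001], "rot": [0, 0, 0], "grip": 0.01}])

```text
clock: 12.8
tcp_pos: [0.4592, -0.1626, 0.1274]
orientation: [-3.029, 0.83, 0.002]
contact_force: [0.2, -0.3, -3.1]
grip_width: 0.0285
```

```bash
python3 -c "
from h import *
st()"
```

```text
t 12.8 tcp [ 0.4592 -0.1626  0.1274] yaw -30.66 upfix rot [-0.0009 -0.0008 -0.    ] F [ 0.2 -0.3 -3.1] M [-0.04 -0.   -0.01] w 0.0285 j7 -0.48
```

Emit:
send_rows(motion=[{"dp": [0, 0, -0.001], "rot": [0, 0, 0], "grip": 0.01}, {"dp": [0, 0, -0.001], "rot": [0, 0, 0], "grip": 0.01}])

```text
clock: 13.05
tcp_pos: [0.4596, -0.1627, 0.126]
orientation: [-3.029, 0.831, 0.001]
contact_force: [-2.5, 0.9, 8.7]
grip_width: 0.0282
```

```bash
python3 -c "
from h import *
st()"
```

```text
t 13.05 tcp [ 0.4596 -0.1627  0.126 ] yaw -30.67 upfix rot [-0.0007 -0.0003 -0.    ] F [-2.5  0.9  8.7] M [0.31 0.96 0.02] w 0.0282 j7 -0.48
```

Teeth are riding on the pin (TCP 0.126, as predicted). Turning ccw under light downward bias.

Emit:
send_rows(motion=[{"dp": [-0.0002, 0, 0.0005], "rot": [0, 0, 0.05], "grip": 0.01}, {"dp": [0, 0, -0.0003], "rot": [0, 0, 0.05], "grip": 0.01}, {"dp": [0, 0, -0.0003], "rot": [0, 0, 0.05], "grip": 0.01}, {"dp": [0, 0, -0.0003], "rot": [0, 0, 0.05], "grip": 0.01}, {"dp": [0, 0, -0.0003], "rot": [0, 0, 0.05], "grip": 0.01}])

```text
clock: 13.68
tcp_pos: [0.4598, -0.1625, 0.1261]
orientation: [-3.111, 0.435, -0.001]
contact_force: [-0.7, 0.8, -0.4]
grip_width: 0.0284
```

```bash
python3 -c "
from h import *
st()"
```

```text
t 13.675 tcp [ 0.4598 -0.1625  0.1261] yaw -15.9 upfix rot [-0.0003  0.0008  0.    ] F [-0.7  0.8 -0.4] M [0.27 0.28 0.05] w 0.0284 j7 -0.24
```

Emit:
send_rows(motion=[{"dp": [-0.0006, 0, -0.0004], "rot": [0, 0, 0.05], "grip": 0.01}, {"dp": [0, 0, -0.0004], "rot": [0, 0, 0.05], "grip": 0.01}, {"dp": [0, 0, -0.0004], "rot": [0, 0, 0.05], "grip": 0.01}, {"dp": [0, 0, -0.0004], "rot": [0, 0, 0.05], "grip": 0.01}, {"dp": [0, 0, -0.0004], "rot": [0, 0, 0.05], "grip": 0.01}])

```text
clock: 14.3
tcp_pos: [0.4598, -0.1627, 0.1246]
orientation: [-3.141, 0.03, -0.004]
contact_force: [-0.5, -0.2, -3.7]
grip_width: 0.0287
```

```bash
python3 -c "
from h import *
st()"
```

```text
t 14.3 tcp [ 0.4598 -0.1627  0.1246] yaw -1.1 upfix rot [-0.0002  0.0028  0.    ] F [-0.5 -0.2 -3.7] M [-0.05  0.03 -0.01] w 0.0287 j7 -0.01
```

It's going in: z 0.1246 with no contact force. Now I'll stop turning and lower straight down.

Emit:
send_rows(motion=[{"dp": [-0.0003, 0, -0.001], "rot": [0, 0.002, 0], "grip": 0.01}, {"dp": [0, 0, -0.001], "rot": [0, 0, 0], "grip": 0.01}, {"dp": [0, 0, -0.001], "rot": [0, 0, 0], "grip": 0.01}])

```text
clock: 14.68
tcp_pos: [0.4596, -0.1628, 0.1214]
orientation: [-3.141, 0.034, -0.002]
contact_force: [-0.5, 0.4, -3.4]
grip_width: 0.0283
```

```bash
python3 -c "
from h import *
st()"
```

```text
t 14.675 tcp [ 0.4596 -0.1628  0.1214] yaw -1.23 upfix rot [-0.     0.001  0.   ] F [-0.5  0.4 -3.4] M [-0.02  0.04 -0.01] w 0.0283 j7 -0.02
```

Emit:
send_rows(motion=[{"dp": [0, 0, -0.001], "rot": [0, 0, 0], "grip": 0.01}, {"dp": [0, 0, -0.0008], "rot": [0, 0, 0], "grip": 0.01}])

```text
clock: 14.92
tcp_pos: [0.4597, -0.1629, 0.1197]
orientation: [3.141, -0.034, 0.002]
contact_force: [-1.6, -0.3, 1.8]
grip_width: 0.0284
```

```bash
python3 -c "
from h import *
st()"
```

```text
t 14.925 tcp [ 0.4597 -0.1629  0.1197] yaw -1.25 upfix rot [0.0002 0.001  0.    ] F [-1.6 -0.3  1.8] M [0.11 0.34 0.02] w 0.0284 j7 -0.02
```

Seated: TCP dropped 6.3 mm below the pin-riding height. Now turning toward the pointer, about 34°.

Emit:
send_rows(motion=[{"dp": [-0.0003, 0, 0], "rot": [0, 0, 0.05], "grip": 0.01}, {"dp": [0, 0, 0], "rot": [0, 0, 0.06], "grip": 0.01}, {"dp": [0, 0, 0], "rot": [0, 0, 0.06], "grip": 0.01}, {"dp": [0, 0, 0], "rot": [0, 0, 0.06], "grip": 0.01}, {"dp": [0, 0, 0], "rot": [0, 0, 0.06], "grip": 0.01}, {"dp": [0, 0, 0], "rot": [0, 0, 0.06], "grip": 0.01}, {"dp": [0, 0, 0], "rot": [0, 0, 0.06], "grip": 0.01}, {"dp": [0, 0, 0], "rot": [0, 0, 0.06], "grip": 0.01}])

```text
clock: 15.92
tcp_pos: [0.4603, -0.1628, 0.1203]
orientation: [-3.059, -0.713, -0.005]
contact_force: [0.2, 0.7, -3.0]
grip_width: 0.0286
```

```bash
python3 -c "
from h import *
st()
S=grab('side');T=grab('top');save(S,'pics/f.png',(310,190,410,265),4);save(T,'pics/g.png',(320,235,420,310),4)
cv2.imwrite('pics/fg.png',np.hstack([cv2.imread('pics/f.png'),cv2.imread('pics/g.png')]))"
```

```text
t 15.925 tcp [ 0.4603 -0.1628  0.1203] yaw 26.26 upfix rot [-0.0014  0.0029  0.    ] F [ 0.2  0.7 -3. ] M [ 0.09  0.01 -0.13] w 0.0286 j7 0.41
```

View pics/fg.png

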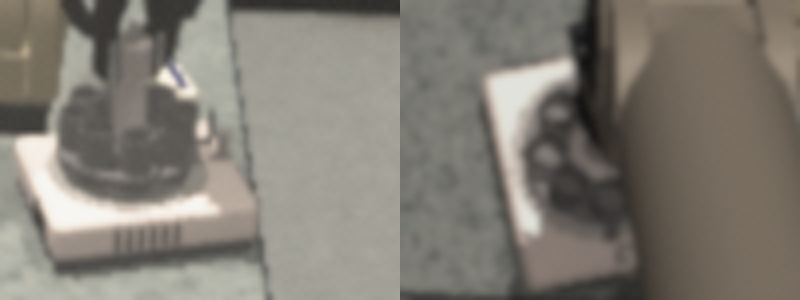

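The side crop shows the tab just short of the pointer, as computed, and a drag moment of -0.13 N m, so the pin is driving. Finishing the turn.

Emit:
send_rows(motion=[{"dp": [-0.0005, 0, -0.0003], "rot": [-0.001, 0.003, 0.06], "grip": 0.01}, {"dp": [0, 0, -0.0003], "rot": [0, 0, 0.058], "grip": 0.01}, {"dp": [0, 0, 0], "rot": [0, 0, 0], "grip": 0.01}])

```text
clock: 16.4
tcp_pos: [0.4606, -0.1627, 0.1203]
orientation: [-3.014, -0.887, -0.002]
contact_force: [-1.3, 0.0, -2.1]
grip_width: 0.0285
```

```bash
python3 -c "
from h import *
st()"
```

```text
t 16.4 tcp [ 0.4606 -0.1627  0.1203] yaw 32.79 upfix rot [-0.0008  0.0014  0.    ] F [-1.3  0.  -2.1] M [ 0.1   0.12 -0.13] w 0.0285 j7 0.51
```

Emit:
send_rows(motion=[{"dp": [0, 0, 0], "rot": [0, 0, 0], "grip": 0.04}, {"dp": [0, 0, 0], "rot": [0, 0, 0], "grip": 0.06}, {"dp": [0, 0, 0], "rot": [0, 0, 0], "grip": 0.085}, {"dp": [0, 0, 0], "rot": [0, 0, 0], "grip": 0.085}, {"dp": [0, 0, 0.02], "rot": [0, 0, 0], "grip": 0.085}, {"dp": [0, 0, 0.04], "rot": [0, 0, 0], "grip": 0.085}, {"dp": [0, 0, 0.04], "rot": [0, 0, 0], "grip": 0.085}, {"dp": [0, 0, 0.03], "rot": [0, 0, 0], "grip": 0.085}, {"dp": [0, 0.05, 0], "rot": [0, 0, 0], "grip": 0.085}, {"dp": [0, 0.05, 0], "rot": [0, 0, 0], "grip": 0.085}, {"dp": [0, 0.05, 0], "rot": [0, 0, 0], "grip": 0.085}, {"dp": [0, 0.05, 0], "rot": [0, 0, 0], "grip": 0.085}, {"dp": [0, 0.03, 0], "rot": [0, 0, 0], "grip": 0.085}])

```text
clock: 18.02
tcp_pos: [0.461, 0.0711, 0.2564]
orientation: [3.016, 0.869, 0.011]
contact_force: [0.4, -0.5, 1.0]
grip_width: 0.0851
```

```bash
python3 -c "
from h import *
st()
S=grab('side');T=grab('top');save(S,'pics/f.png',(313,185,393,245),5);save(T,'pics/g.png',(333,245,413,305),5)
cv2.imwrite('pics/hi.png',np.hstack([cv2.imread('pics/f.png'),cv2.imread('pics/g.png')]))"
```

```text
t 18.025 tcp [0.461  0.0711 0.2564] yaw 32.15 upfix rot [0.0009 0.0075 0.    ] F [ 0.4 -0.5  1. ] M [-0.02 -0.01 -0.  ] w 0.0851 j7 0.13
```

View pics/hi.png

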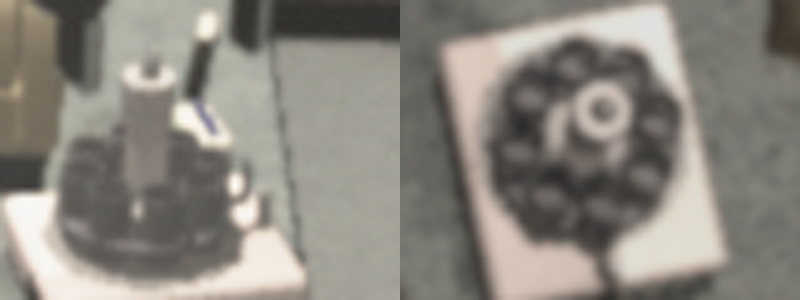

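The tab and pointer are together at the front: top ~(373,293) and (375,301). The hub is home with the rod end showing. Next I'll measure the angle in a close zoom.

```bash
python3 -c "
from h import *
S=grab('side');T=grab('top')
a=cv2.resize(S['img'][200:240,345:385,::-1],(400,400),interpolation=cv2.INTER_CUBIC)
b=cv2.resize(T['img'][278:308,358:388,::-1],(400,400),interpolation=cv2.INTER_CUBIC)
im=np.hstack([a,b]).astype(float);im=255*np.clip((im-im.min())/(190-im.min()),0,1)**.6
cv2.imwrite('pics/j.png',im.astype(np.uint8))
A=onz(T,373.4,266.9,.153)[:2];print('axis T from hub top',A)
A=np.array([.4593,-.1628]); yaw=np.radians(15.2); d=-np.array([np.cos(yaw),np.sin(yaw)])
for n,r,zs in(('tab',.063,(.093,.06)),('ptr',.070,(.069,.045))):
  for z in zs: p=[*(A+r*d),z]; print(n,z,'T',(proj(T,p)-[358,278])*13.33+6,'S',(proj(S,p)-[345,200])*10+5)
for e in(-8,8):
  y=yaw+np.radians(e);p=[*(A-.063*np.array([np.cos(y),np.sin(y)])),.093];print(e,'tab T',(proj(T,p)-[358,278])*13.33+6,'S',(proj(S,p)-[345,200])*10+5)
"
```

```text
axis T from hub top [ 0.45814392 -0.16351536]
tab 0.093 T [245.79281812 199.01450112] S [174.85233561 160.76183449]
tab 0.06 T [226.56156176 216.71787779] S [167.78033231 257.34820463]
ptr 0.069 T [239.63127032 245.05894269] S [191.8097469  228.92001928]
ptr 0.045 T [225.87724148 257.05286395] S [186.5497723  298.08633439]
-8 tab T [203.18024542 205.07900638] S [182.13019836 174.65113128]
8 tab T [286.96916902 187.06914118] S [163.75784288 147.41325674]
```

View pics/j.png

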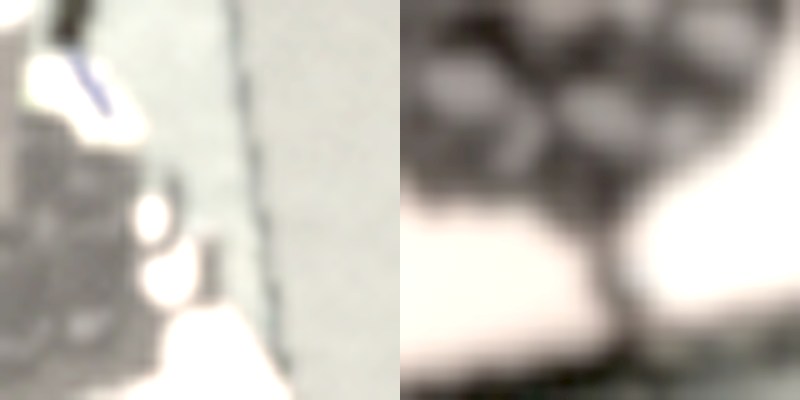

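```bash
python3 -c "
from h import *
from scipy.ndimage import map_coordinates as mc
np.set_printoptions(linewidth=220)
S=grab('side');T=grab('top')
T0=cv2.imread('pics/top0.png').astype(float).sum(2);S0=cv2.imread('pics/side0.png').astype(float).sum(2)
a=np.arange(-40,52,4)
def prof(g,f,A,yaw,r,z):
    P=[proj(f,[*(np.array(A)-r*np.array([np.cos(yaw+np.radians(e)),np.sin(yaw+np.radians(e))])),z]) for e in a]
    P=np.array(P); return mc(g,[P[:,1],P[:,0]],order=1).astype(int)
print('off',a)
gT=T['img'].astype(float).sum(2);gS=S['img'].astype(float).sum(2)
for A in((.4583,-.1636),):
  for r in(.057,.060,.063,.066):
    print('T r',r,prof(gT,T,A,np.radians(15.2),r,.093))
for z in(.093,.085,.077): print('S z',z,prof(gS,S,(.4593,-.1628),np.radians(15.2),.063,z))
print('bench carousel yaw -49.5')
for r in(.057,.060,.063,.066): print('T0',r,prof(T0,T,(.4137,.1456),np.radians(-49.5),r,.04))
for z in(.04,.032): print('S0',z,prof(S0,S,(.4137,.1456),np.radians(-49.5),.063,z))
print('pointer (bare) at z .069 .06, r .07')
for z in(.067,.06,.05): print('T0',prof(T0,T,(.4583,-.1636),np.radians(15.2),.07,z),'S0',prof(S0,S,(.4593,-.1628),np.radians(15.2),.07,z))
b=cv2.resize(T0[278:308,358:388],(400,400),interpolation=cv2.INTER_CUBIC)/3
b2=cv2.resize(gT[278:308,358:388],(400,400),interpolation=cv2.INTER_CUBIC)/3
cv2.imwrite('pics/k.png',np.clip(np.hstack([b,b2])*1.3,0,255).astype(np.uint8))
"
```

```text
off [-40 -36 -32 -28 -24 -20 -16 -12  -8  -4   0   4   8  12  16  20  24  28  32  36  40  44  48]
T r 0.057 [192 187 214 240 218 185 186 177 166 186 234 288 353 398 398 397 433 467 519 558 576 580 582]
T r 0.06 [197 197 209 234 237 214 199 188 173 225 310 397 461 501 510 524 552 570 594 614 620 623 630]
T r 0.063 [209 230 249 299 330 279 225 206 196 290 424 525 570 590 595 613 627 628 635 641 642 644 646]
T r 0.066 [240 303 367 418 458 390 294 244 246 379 523 607 634 637 639 645 646 644 646 648 648 647 639]
S z 0.093 [462 402 423 418 410 413 423 434 446 461 473 492 506 512 543 615 678 646 537 516 641 708 719]
S z 0.085 [538 505 485 468 465 452 431 404 383 363 368 410 442 465 448 450 509 580 629 659 678 546 424]
S z 0.077 [724 720 709 660 614 562 495 455 424 402 441 477 476 477 415 343 312 294 302 314 366 324 296]
bench carousel yaw -49.5
T0 0.057 [339 336 337 339 331 329 324 315 324 323 308 286 251 208 210 232 269 289 260 219 191 180 186]
T0 0.06 [342 337 335 333 332 337 328 317 331 340 319 271 235 229 259 277 296 294 249 192 167 146 149]
T0 0.063 [338 330 325 324 333 348 343 335 337
[... 283 characters left out ...]
2 342 349 291 283 295 313 299 292 310 297 297 411 454 467 467 466 465 466 462 464]
pointer (bare) at z .069 .06, r .07
T0 [652 653 651 652 649 648 648 647 627 558 574 623 646 646 646 644 644 643 641 642 643 641 641] S0 [725 703 607 502 433 421 427 456 506 551 593 617 631 648 663 620 554 509 488 468 435 415 443]
T0 [654 656 653 653 650 649 649 648 633 561 561 614 644 647 647 644 644 643 641 641 643 642 641] S0 [731 731 728 710 651 516 457 471 524 593 650 704 712 722 729 729 722 707 642 569 521 465 439]
T0 [656 656 656 654 651 650 649 649 634 566 538 599 639 646 647 645 643 644 642 640 643 642 642] S0 [732 733 732 733 732 730 726 698 631 602 658 716 730 732 732 732 731 731 730 727 720 707 662]
```

View pics/k.png

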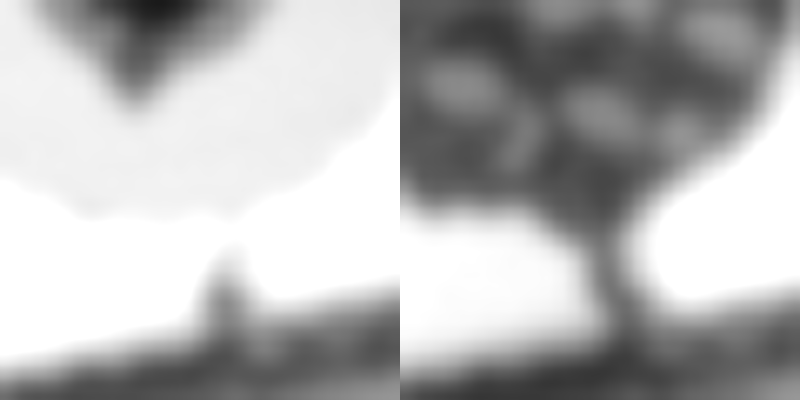

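```bash
python3 -c "
from h import *
np.set_printoptions(linewidth=220)
g=np.mean([grab('side')['img'].astype(float).sum(2) for _ in range(4)],0).astype(int)
print('S cols 356-370, rows 212-232');print(np.c_[range(212,233),g[212:233,356:371]])
g0=cv2.imread('pics/side0.png').astype(int).sum(2)
print('bare');print(np.c_[range(212,233),g0[212:233,356:371]])
g=np.mean([grab('top')['img'].astype(float).sum(2) for _ in range(4)],0).astype(int)
print('T cols 364-384 rows 290-306');print(np.c_[range(290,307),g[290:307,366:384]])
g0=cv2.imread('pics/top0.png').astype(int).sum(2)
print(np.c_[range(292,307),g0[292:307,366:384]])
S=grab('side');T=grab('top');A=np.array([.4590,-.1632])
for e in(-8,-4,0,4,8):
  y=np.radians(15.2+e);d=np.array([np.cos(y),np.sin(y)]);n=np.array([-d[1],d[0]])
  print(e,'tab T right/left edge top',[proj(T,[*(A-.063*d+s*.004*n),.093]).round(1).tolist() for s in(1,-1)],'S outer/inner top',[proj(S,[*(A-r*d),.093]).round(1).tolist() for r in(.065,.061)])
y=np.radians(15.2);d=np.array([np.cos(y),np.sin(y)]);print('ptr top T',proj(T,[*(A-.07*d),.069]),'S',proj(S,[*(A-.07*d),.069]))
"
```

```text
S cols 356-370, rows 212-232
[[212 671 699 677 584 523 513 507 512 519 520 517 518 485 414 438]
 [213 663 676 645 564 524 518 509 511 512 511 512 512 488 425 429]
 [214 519 539 524 501 509 510 503 503 508 508 508 508 485 421 392]
 [215 348 378 408 448 485 490 492 501 507 510 513 515 500 426 365]
 [216 284 308 349 411 462 455 460 493 511 517 519 526 511 443 367]
 [217 288 296 329 401 456 422 405 464 505 517 518 519 510 461 390]
 [218 288 286 319 414 462 402 357 430 492 508 508 502 491 459 399]
 [219 285 295 349 493 535 431 346 411 480 503 499 496 488 456 405]
 [220 290 327 435 651 678 532 371 416 485 506 506 507 507 478 413]
 [221 302 337 481 698 714 588 397 449 511 521 518 518 519 494 412]
 [222 311 316 464 693 709 570 400 479 541 540 529 517 526 513 436]
 [223 289 282 398 607 632 482 408 523 522 497 475 489 520 525 475]
 [224 262 263 325 429 452 405 482 616 528 423 402 452 506 520 480]
 [225 255 269 314 379 461 512 612 683 557 382 368 454 512 517 470]
 [226 258 274 344 491 651 692 710 712 574 375 367 461 522 527 486]
 [227 259 290 375 548 700 724 727 717 570 371 364 463 520 536 503]
[... 4237 characters left out ...]
 197 176 172 170 171 172 188 200 211 206 203 202 212 223 237 256 265]]
-8 tab T right/left edge top [[371.5, 293.2], [374.4, 292.9]] S outer/inner top [[363.5, 216.9], [362.1, 216.9]]
-4 tab T right/left edge top [[373.1, 293.1], [376.0, 292.7]] S outer/inner top [[363.1, 216.2], [361.8, 216.2]]
0 tab T right/left edge top [[374.7, 292.9], [377.6, 292.3]] S outer/inner top [[362.7, 215.5], [361.4, 215.6]]
4 tab T right/left edge top [[376.3, 292.6], [379.1, 291.8]] S outer/inner top [[362.2, 214.8], [360.9, 214.9]]
8 tab T right/left edge top [[377.9, 292.2], [380.6, 291.2]] S outer/inner top [[361.6, 214.1], [360.4, 214.3]]
ptr top T [375.66865668 296.05055448] S [363.77320623 222.3304469 ]
```

Measured against the pointer in the same view, the tab is about +2° off in the side view and +1° in the top view. The tolerance is ±6°. The arm is clear, so I'm handing in.

```bash
python3 -c "
from bench import hand_in
print(hand_in())"
```

```text
the job is handed in; nothing more can be done
None
```

The carousel is home on the shoulder with its tab lined up with the pointer, and I handed the job in with about 49 s to spare. `hand_in` gives no verdict, so these results are my own checks.

**What I did:** I gripped the carousel on the bench and threaded it over the rod, shifting 2.5 mm when a light side force showed it was off centre. The teeth met the pin at TCP z = 0.126 m with about 12 N, under the 40 N limit. I turned it counter-clockwise under light pressure for about 30° until it dropped in, then turned it a further 34° to the pointer. The wrist felt about 0.13 N m of drag, so the pin was driving the spindle. I then let go and backed off.

**Last checks:**
- **Seating:** the foot went 6.3 mm lower than when riding on the pin, which puts it on the washer. The rod end shows above the hub.
- **Tab alignment:** measured against the pointer, the tab is within about 1–2° in both views, or about 2 mm against the 7 mm allowed.
- **Disagreement:** cruder readings of the tab angle in the same pictures gave −4° to −9°. I put these down to shadow and the tab's lower parts, so the alignment is good to perhaps ±3°.
- **Bystanders:** the arm felt no contact with anything other than the carousel. I did not measure the bystanders again at the end.

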